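# Set up the colony counter for the red plate

## Task

Get the red Petri dish ready for counting on the colony counter: lay it flat and centred on the round raised platen of the sloping deck, not riding up on the two little stop pins, and then lay the glass counting grid flat on top of it with the edges lined up. When both lie there, press the red key fully down and let it go, to zero the count. Set the dish and the grid down gently rather than letting them drop, and leave the other dishes, the bottle and the marker where they are.

Things in the scene. Friction and masses are not known exactly. Their poses are not given: they have to be found in the camera images.
- counter: The colony counter, a fixed light grey wedge-shaped instrument, 280 mm deep (x) by 210 mm wide (y). Origin on the bench under its middle; at yaw 0 its low front (55 mm high) faces the robot and its deck rises 15 degrees (0.262 rad) towards its own +x, to 130 mm at the back.
- lens (a point): Middle of the counter's magnifier, fixed and swung aside at the back right of the counter: a lens 100 mm across in a black ring, on a thin stalk from the counter's back right corner (its +x, -y), top of the stalk 235 mm above the bench. Not used; keep clear of it.
- stage: The raised round platen on the deck: white lit glass in a dark steel ring, 80 mm across, 15 mm above the deck. Origin: centre of its flat top. Its z is square to the top, x points up the slope, y across it. Two steel stop pins, 6 mm across, 5 mm high above the top, stand 35.5 mm from the centre, 35 degrees either side of downhill (-x); a centred 60 mm dish clears them by 2.5 mm.
- zero_key_top (a point): Centre of the top of the red round push key (24 mm across) on the blue keypad at the front right of the deck, 17 mm above the deck when up. It moves square to the deck, along the stage's z.
- zero_key (a joint): Travel of the red key: 0 up, 0.005 m fully down. It springs back by itself; fully down takes 4 N.
- red_dish: The Petri dish with red agar, a closed round disc 60 mm across and 15 mm high, 20 to 45 g, lying on the bench with its agar side up. Origin: centre of its underside; z up.
- dish_top (a point): Centre of the red dish's top face, 15 mm above its origin.
- grid: The counting grid: a clear ruled glass disc with dark blue lines in an aluminium rim, 60 mm across and 8 mm thick, 30 to 65 g, lying flat on the bench. Origin: centre of its underside; z up.
- grid_mid (a point): Middle of the counting grid, 4 mm above its origin.
- amber_dish: A dish of the same size with amber agar; origin: centre of its underside. Leave it where it is.
- green_dish: A dish of the same size with green agar; origin: centre of its underside. Leave it where it is.
- bottle: A white plastic reagent bottle with a blue cap, 60 mm across, 134 mm tall; origin: centre of its underside. Leave it where it is.
- marker: A marker pen, 135 mm long and 15 mm thick, lying on the bench along its x axis; origin: middle of its underside. Leave it where it is.
Not all that is in view belongs to the job. Leave any black or grey look-alike of the red_dish alone. There is more than one size of the grid; the one meant has the size given above.

How it is judged:
By the outcome, as a careful person would: the job done as asked, in the order asked, and still so for the second after the job is handed in, with the robot touching nothing.
It also fails if it takes over 54 s, if anything falls off the work surface, if the arm or the gripper's body presses on something with over 40 N, if the wrist force passes 120 N, or if a joint passes its speed limit or range.

## Robot

A 7-joint arm with a two-finger parallel gripper is mounted at the origin on the work surface. World frame = base frame: x ahead of the robot, y to its left, z up, the work surface at z = 0. Lengths are in mm, angles in rad, forces in N, time in s.
With the tool pointing down it reaches from about 400 to 925 mm from the base axis. Payload 4.1 kg.
Tool frame: the origin (TCP) lies at the very end of the fingers, on their centre line; the grasp point (between the pads) lies 19 mm behind it (ctrl.pinch_z is the distance from the TCP to the grasp point, in mm); y points along the fingers, z is the direction in which the jaws open and shut, and the axes are right-handed (so a half turn about y gives the same grasp; the last joint's range is limited). The gripper opens to 85 mm and grips with 20 to 120 N. Pads are 22 mm wide; open, the fingers measure 114 mm over their backs; the gripper's body (76 mm by 85 mm) begins 54 mm behind the grasp point. The pads swing forward as they close: fully open they stand 13 mm farther back than shut.
Start: joints at [-1.215, 0.398, 0.045, 1.537, -0.019, 1.207, -0.051], TCP at [285.519, 583.971, 231.347] pointing down, gripper open.
Joint ranges: [-2.82, 2.82], [-0.49, 2.23], [-1.37, 1.46], [0, 2.46], [-1.36, 4.5], [0.23, 2], [-2.94, 2.94]. Speed limits (rad/s): [2.57, 2.57, 3.14, 3.14, 3.14, 3.14, 3.14].

## Interface

Orientations are given as a unit quaternion [w, x, y, z].
In Python, from rig import ctrl gives the robot as it stands. Calls block until the motion is done:
- ctrl.reach(position, orientation): joint-space move of the TCP to a pose.
- ctrl.move_l(position, attitude=None, feed=150, contact_N=None): straight line of the TCP; attitude=None keeps the orientation; feed is the mean speed in mm/s. With contact_N (N) it stops when the force on the tool has changed by that much, and returns True; else False.
- ctrl.move_joints(angles): joint-space move.
- ctrl.gripper_open() and ctrl.close(grasp_force=None): open the fingers fully, or close them until they stop; grasp_force is the grip in N (None keeps the last).
- ctrl.dwell(seconds).
- ctrl.inverse_kinematics(position, orientation): joint angles nearest the present ones, or None.
- ctrl.snapshot(name): name is "side" or "top"; returns the picture (384x512x3 uint8, red, green, blue); there is no depth.
- ctrl.calibration(name): a dict with "vfov" (degrees; the focal length in pixels is half the picture's height over the tangent of half this angle, whatever the lens; pixels are square), "cx", "cy" (the principal point, pixels), "k1" (the pictures are not rectified: a ray, as slopes to the right and down, at radius r is drawn at 1 + k1 r^2 times it, then the intrinsics apply), "position" and "rotation" of the camera in the world. Camera axes: x right, y up, looking along -z (the intrinsics and any distortion apply to the point x, -y, -z); pixel columns grow to the right and rows downward; lengths in mm; the calibration is good to about 2 mm. A picture is of the moment at which its call begins. calibration takes no time and is no camera call.
A pose or a line that the arm cannot do raises ctrl.IKError and nothing moves.
- ctrl.sign_off(): hands the job in, once; it reports no verdict.
Trained networks look in the newest picture that a camera, given by its name, has taken for a name from the list of things; names that differ only in an ending like _2 or _b are one class to them, and where a whole thing is asked for, a point or a joint stands for the part that bears it (a point fixed in the world has none). Each returns a list of dicts, best first, with "score" (0 to 1); they miss things now and then, are a little off and sometimes report something else, mostly with a low value. They report only what shows in the picture. A call takes as long as a camera call. They do not tell look-alikes from the thing itself.
- ctrl.spot_in(name, camera): "rect" ([left, top, width, height] as shares, 0 to 1, of the picture: columns of its width, rows of its height, round what is visible of it).
- ctrl.spot_point(name, camera): "at" ([row, column] as shares, 0 to 1, of the picture: columns of its width, rows of its height: a listed point, or the origin of a listed thing).
Readings, each from a call of its own:
- ctrl.get_time_s(): time.
- ctrl.get_qpos(): joint angles.
- ctrl.get_joint_vel(): joint speeds.
- ctrl.get_joint_efforts(): joint torques, N m.
- ctrl.get_position(): TCP position.
- ctrl.get_orientation(): TCP orientation.
- ctrl.get_ft_force(): force on the tool from outside, world axes, zero at the start.
- ctrl.get_moment(): the same for the moment, N m.
- ctrl.get_opening(): opening from 0.0 (shut) to 1.0 (fully open).
Only numpy, scipy, OpenCV 4.12 (cv2) and the standard library are available. Lean on these libraries where they do the work, as an engineer would, in place of code of your own. Each camera call takes 0.05 s, during which the arm holds its last target. There are 200 camera calls.

## Working session

There is one attempt and no reset: what is moved stays moved. The work goes in short steps, each a Python script; the robot and the scene stay as the last script left them, time stands still between calls to the robot, and variables do not carry over. Pictures are saved under pics/ and viewed, about 8 in all and at most 12, crops included, and the job is handed in when it is done.

```bash
ls; mkdir -p pics
cat > h.py <<'E'
from rig import ctrl
import numpy as np, cv2
from scipy.spatial.transform import Rotation as R
def snap(c,fn=None):
    im=ctrl.snapshot(c)
    if fn: cv2.imwrite('pics/'+fn,im[:,:,::-1])
    return im
def K(c):
    k=ctrl.calibration(c); f=192/np.tan(np.radians(k['vfov'])/2)
    rot=np.array(k['rotation'],float)
    if rot.shape!=(3,3): rot=R.from_quat(np.r_[rot[1:],rot[0]]).as_matrix()
    return f,k['cx'],k['cy'],k['k1'],np.array(k['position'],float),rot
def ray(c,row,col):
    f,cx,cy,k1,p,rot=K(c)
    d=cv2.undistortPoints(np.array([[[col,row]]],float),np.array([[f,0,cx],[0,f,cy],[0,0,1]]),np.array([k1,0,0,0.]))[0,0]
    v=rot@np.array([d[0],-d[1],-1]); return p,v/np.linalg.norm(v)
def onz(c,row,col,z):
    p,v=ray(c,row,col); return p+v*(z-p[2])/v[2]
def proj(c,P):
    f,cx,cy,k1,p,rot=K(c); q=rot.T@(np.array(P,float)-p)
    x,y=q[0]/-q[2],-q[1]/-q[2]; s=1+k1*(x*x+y*y); return np.array([cy+f*y*s,cx+f*x*s])
def tri(a,b):
    (p,u),(q,v)=a,b
    A=np.c_[u,-v]; t=np.linalg.lstsq(A,q-p,rcond=None)[0]
    x,y=p+t[0]*u,q+t[1]*v; return (x+y)/2,np.linalg.norm(x-y)
def pt(n,c):
    return [(round(d['score'],2),np.round(np.array(d['at'])*[384,512],1)) for d in ctrl.spot_point(n,c)]
def box(n,c):
    return [(round(d['score'],2),np.round(np.array(d['rect'])*[512,384,512,384],1)) for d in ctrl.spot_in(n,c)]
E
python3 - <<'E'
from h import *
ims=[snap(c,c+'0.png') for c in('top','side')]
for c in('top','side'):
    print(c,ctrl.calibration(c))
    for n in ['counter','stage','zero_key_top','red_dish','dish_top','grid','grid_mid','amber_dish','green_dish','bottle','marker','lens']: print(c,n,pt(n,c)[:3])
print(ctrl.get_time_s(),ctrl.get_orientation(),ctrl.get_position())
E
```

```text
pics
top {'vfov': 53.49559405552806, 'cx': 259.763405573527, 'cy': 185.08984901211446, 'k1': -0.059126073911063864, 'position': array([ 433.31767099,  -34.58212566, 1098.58201644]), 'rotation': array([ 0.71570502,  0.04694996, -0.06607827, -0.6936827 ])}
top counter [(0.9, array([206.5, 305.2])), (0.65, array([179. , 216.4]))]
top stage [(0.87, array([195.3, 314.3]))]
top zero_key_top [(0.46, array([239.1, 337. ]))]
top red_dish [(0.79, array([193.6, 178. ])), (0.7, array([159.7, 171.7]))]
top dish_top [(0.89, array([194.1, 177.1])), (0.65, array([165.8, 172.2])), (0.53, array([225.7, 204.3]))]
top grid [(0.6, array([159.9, 128.8])), (0.53, array([195., 128.]))]
top grid_mid [(0.76, array([156.1, 126.5])), (0.71, array([194.7, 124.5]))]
top amber_dish [(0.73, array([242.6, 119.6]))]
top green_dish [(0.9, array([244. , 166.5]))]
top bottle [(0.96, array([239.9, 378.8]))]
top marker [(0.72, array([178.7, 213.3]))]
top lens [(0.68, array([123.4, 385.3]))]
side {'vfov': 57.28153567054099, 'cx': 257.0145527122907, 'cy': 189.0359122501446, 'k1': 0.018069996893171004, 'position': array([ 36
[... 270 characters left out ...]
.81, array([202.8, 213.3])), (0.61, array([170.3, 257.6])), (0.51, array([177.6, 231. ]))]
side dish_top [(0.86, array([202.8, 216.8])), (0.64, array([165.6, 259.5])), (0.62, array([175.1, 234.6]))]
side grid [(0.65, array([150.9, 216.8])), (0.65, array([144.8, 250.8]))]
side grid_mid [(0.83, array([144. , 247.8])), (0.48, array([152.6, 218.3]))]
side amber_dish [(0.55, array([155.8, 179.9]))]
side green_dish [(0.47, array([182.6, 192. ]))]
side bottle [(0.62, array([367.1, 257.4]))]
side marker [(0.51, array([199.7, 253.9])), (0.17, array([250.2, 275. ]))]
side lens [(0.76, array([263.2, 375.2]))]
1.3 [ 0.68893255 -0.68887639  0.15940776 -0.1594065 ] [285.52856706 583.96239215 231.33814373]
```

View pics/top0.png

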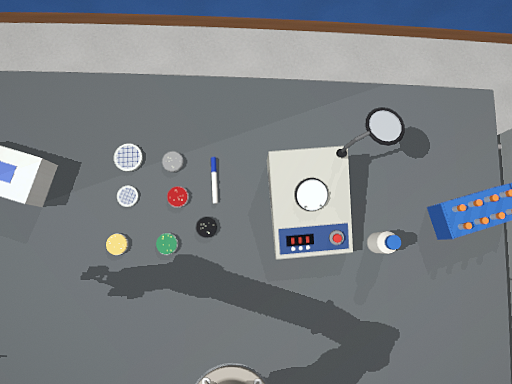

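View pics/side0.png

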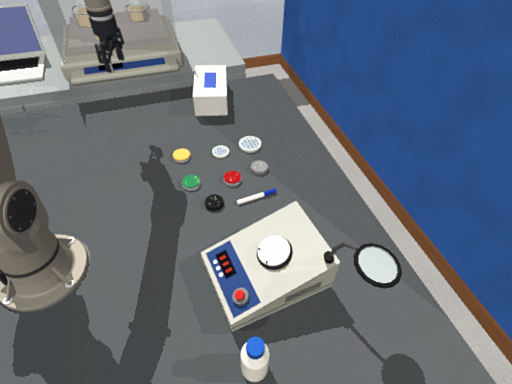

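Run:
```python
from h import *
T=cv2.imread('pics/top0.png');S=cv2.imread('pics/side0.png')
def red(im,b):
    x,y,w,h=b;c=im[y:y+h,x:x+w].astype(int);m=((c[...,2]>90)&(c[...,2]>2*c[...,1])).astype(np.uint8)
    k=max(cv2.findContours(m,0,1)[0],key=cv2.contourArea);e=cv2.minEnclosingCircle(k);return (e[0][1]+y,e[0][0]+x),e[1]
d1=red(T,(160,175,40,40));d2=red(S,(215,160,35,35));print('dish',d1,d2,onz('top',*d1[0],15),onz('side',*d2[0],15),tri(ray('top',*d1[0]),ray('side',*d2[0])))
k1=red(T,(325,228,25,22));k2=red(S,(228,285,25,22));print('key',k1,k2,tri(ray('top',*k1[0]),ray('side',*k2[0])))
def bright(im,b,th):
    x,y,w,h=b;c=im[y:y+h,x:x+w].min(2);m=(c>th).astype(np.uint8)
    k=max(cv2.findContours(m,0,1)[0],key=cv2.contourArea);e=cv2.fitEllipse(cv2.convexHull(k));return (e[0][1]+y,e[0][0]+x),e[1:]
for nm,bt,bs,th in[('grid',(112,182,32,28),(209,142,24,18),140),('big',(110,140,38,34),(236,134,28,22),140),('stage',(292,175,40,40),(254,232,42,40),235)]:
    a=bright(T,bt,th);b=bright(S,bs,th);print(nm,a,b,tri(ray('top',*a[0]),ray('side',*b[0])))
print(R.from_quat(np.roll(ctrl.get_orientation(),-1)).as_matrix().round(3))
a=cv2.resize(T[135:270,255:400],None,fx=4,fy=4,interpolation=2);b=cv2.resize(S[195:330,190:345],None,fx=4,fy=4,interpolation=2)
cv2.imwrite('pics/a.png',a);cv2.imwrite('pics/b.png',b)
```

```text
dish ((196.42307662963867, 176.96153831481934), 10.062773704528809) ((176.5, 231.875), 8.262401580810547) [567.936215   174.23688235  15.        ] [572.28689514 173.33491491  15.        ] (array([570.21068602, 174.05750623,  14.39462947]), np.float64(4.418143811115867))
key ((237.95454502105713, 336.8636360168457), 4.371778964996338) ((294.80000019073486, 239.0), 5.200100421905518) (array([ 463.21492826, -269.77679225,   82.81322544]), np.float64(2.7709400483872826))
grid ((195.67952823638916, 126.87845134735107), ((21.133264541625977, 21.906490325927734), 21.00017547607422)) ((150.85772323608398, 220.1398639678955), ((12.66584300994873, 17.483091354370117), 88.03588104248047)) (array([568.09344472, 320.14419335,   6.97076211]), np.float64(3.7786627817472964))
big ((156.82851791381836, 127.24291229248047), ((27.16754722595215, 29.072566986083984), 58.232975006103516)) ((143.30325317382812, 249.49782180786133), ((16.13357162475586, 22.826730728149414), 87.94181823730469)) (array([682.77693945, 328.95036444,   6.61931418]), np.float64(3.80992876685966))
stage ((194.63783645629883, 311.6337585449219), ((28.77906608581543, 29.8571834564209), 61.468101501464844)) ((249.7356128692627, 273.0993118286133), ((29.55554962158203, 32.209293365478516), 72.54087829589844)) (array([ 573.68896894, -196.39925104,  111.65268958]), np.float64(2.9364408108010633))
[[ 0.898  0.     0.439]
 [-0.439  0.     0.898]
 [-0.    -1.     0.   ]]
```

View pics/a.png

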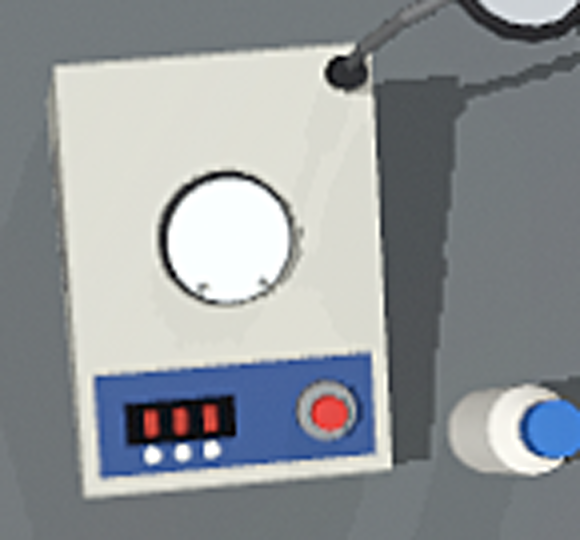

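View pics/b.png

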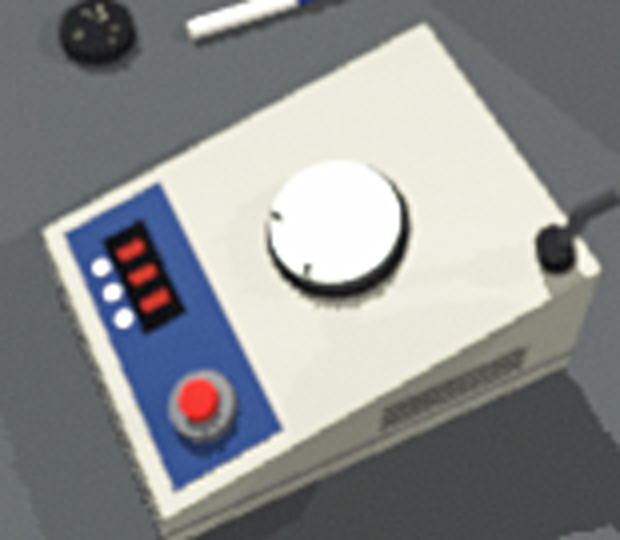

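Run:
```python
from h import *
from scipy.optimize import least_squares
L=np.array([[-140,105,55],[-140,-105,55],[140,105,130],[140,-105,130.]])
A=np.array([[85,495],[392,467],[53,66],[372,42]])/4+[255,135]-.4
B=np.array([[44,230],[165,520],[427,22],[600,270]])/4+[190,195]-.4
def f(p,full=False):
    Rz=R.from_euler('z',p[2]).as_matrix();W=L@Rz.T+[p[0],p[1],0]
    ra=np.array([proj('top',w)[::-1] for w in W])-A-p[3:5];rb=np.array([proj('side',w)[::-1] for w in W])-B-p[5:7]
    if full: print(ra.round(1),rb.round(1))
    return np.r_[ra.ravel(),rb.ravel(),p[3:7]/0.7]
s=least_squares(f,[560,-190,0.08,0,0,0,0]);print(s.x);f(s.x,True)
x,y,t=s.x[:3]
for nm,P in[('stage',[573.69,-196.4,111.65]),('key',[463.2,-269.8,82.8])]:
    l=R.from_euler('z',-t).apply(np.array(P)-[x,y,0]);print(nm,l, 'height above deck',(l[2]-92.5-l[0]*75/280)*np.cos(.262))
```

```text
[ 5.55782634e+02 -1.98962224e+02  1.12871521e-01  8.54728782e-02
 -3.93298979e-01 -4.06807602e-01  8.36437364e-02]
[[ 0.2 -0.2]
 [-0.3 -0. ]
 [ 0.6 -0.4]
 [-0.3 -0.2]] [[-0.3  0.1]
 [-0.2 -0.1]
 [-0.6  0.3]
 [ 0.3 -0.2]]
stage [ 18.08200538   0.52897712 111.65      ] height above deck 13.818376823679563
key [-99.97211084 -59.95925101  82.8       ] height above deck 16.49542985069689
```

```bash
cat >> h.py <<'E'
YAW=0.113
def quat(yaw=YAW,tilt=0.):
    # tool y along -stage z, tool z along stage y
    M=R.from_euler('z',yaw).as_matrix()@R.from_euler('y',-tilt).as_matrix()
    yy=-M[:,2]; zz=M[:,1]; m=np.c_[np.cross(yy,zz),yy,zz]
    return np.roll(R.from_matrix(m).as_quat(),1), M
def st(m=''): print(m,'t',round(ctrl.get_time_s(),2),'p',np.round(ctrl.get_position(),1),'F',np.round(ctrl.get_ft_force(),1),'op',round(ctrl.get_opening(),3))
def centre_pick(x,y,z,force=25):
    qa,_=quat(YAW+np.pi/2 if ctrl.inverse_kinematics([x,y,z],quat(YAW+np.pi/2)[0]) is not None else YAW-np.pi/2); qb,_=quat()
    ctrl.reach([x,y,90],qa); ctrl.move_l([x,y,z],feed=120); st('down')
    ctrl.close(grasp_force=20); st('sq'); ctrl.gripper_open()
    ctrl.move_l([x,y,z+25]); ctrl.reach([x,y,z+25],qb); ctrl.move_l([x,y,z],feed=60)
    ctrl.close(grasp_force=force); st('grip');
E
python3 - <<'E'
from h import *
print(ctrl.get_qpos())
for s in(0,np.pi/2,-np.pi/2,np.pi): print(s,ctrl.inverse_kinematics([570,174,3],quat(YAW+s)[0]),ctrl.inverse_kinematics([574,-197,114],quat(YAW+s,.262)[0]))
centre_pick(570,174,3)
snap('side','s1.png')
E
```

```text
[-1.21497736  0.39842243  0.04511808  1.53658745 -0.01874158  1.20692715
 -0.0507038 ]
0 [-0.47907795  0.56950624  0.14465053  1.85940894 -0.11803065  0.72089479
  1.41563122] [-0.09694989  0.36448176  0.50915481  1.96959323 -0.48546322  0.66900549
  2.40392228]
1.5707963267948966 [-0.23998395  0.56602333 -0.16631541  1.85247931  0.13296515  0.73376795
  2.77485113] [-0.36278229  0.93738222  1.26110192  1.68627497 -1.02773546  1.50110057
 -1.89471004]
-1.5707963267948966 [-0.68918782  0.6093987   0.4249928   1.86525735 -0.3566766   0.74218363
  0.04717323] [-0.46947651  0.51499019  0.77623187  1.86770681 -0.14602539  0.80585545
  0.43163287]
3.141592653589793 [-0.76804778  0.63634047  0.53466347  1.8673356  -0.45447386  0.76117834
 -1.44133388] [-0.31163659  0.72859883  0.81693076  1.58117014 -0.39113968  1.28443981
 -0.87449296]
down t 4.62 p [570.7 174.3   3.6] F [ 0.6 -0.6 -0.1] op 1.002
sq t 4.99 p [570.7 174.2   4.2] F [-0.6 -0.7  6. ] op 0.684
grip t 7.84 p [570.4 174.2   3.7] F [-0.9 -0.6  5.4] op 0.686
```

View pics/s1.png

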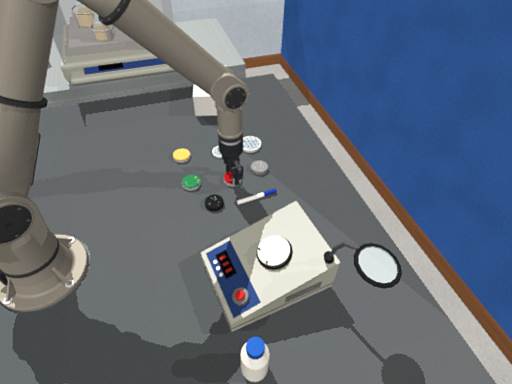

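```bash
cat >> h.py <<'E'
TILT=0.262
def place(S,h,over,clear=50,N=3,feed=20):
    """S: target of object's underside; h: TCP above underside"""
    q,M=quat(YAW,TILT); n=M[:,2]; S=np.array(S,float)
    ctrl.reach(S+n*(h+clear),q)
    ctrl.move_l(S+n*(h+8),feed=100); st('above')
    print('contact',ctrl.move_l(S+n*(h-over),feed=feed,contact_N=N)); st('touch')
    print('stage-frame err',(M.T@(ctrl.get_position()-S)).round(2),'h',h)
E
python3 - <<'E'
from h import *
p=ctrl.get_position(); x,y=p[:2]
ctrl.gripper_open(); ctrl.move_l([570,174,6.5]); st('up'); ctrl.close(grasp_force=25); st('grip2')
h=ctrl.get_position()[2]; np.save('h.npy',h)
ctrl.move_l([570,174,180],feed=250); st('lift')
place([573.7,-196.7,112.5],h,5)
snap('side','s2.png')
im=cv2.imread('pics/s2.png');cv2.imwrite('pics/s2c.png',cv2.resize(im[150:320,170:370],None,fx=4,fy=4,interpolation=2)[:600])
E
```

```text
up t 8.53 p [570.3 174.1   6.8] F [ 0.2  0.9 -0.3] op 0.997
grip2 t 8.92 p [570.  174.1   6.9] F [-1.9  0.1  4.5] op 0.677
lift t 9.76 p [568.8 173.7 178.4] F [-0.9  0.9 -1.4] op 0.676
above t 11.72 p [ 569.9 -197.1  126.6] F [-0.4  0.7  0.2] op 0.678
contact True
touch t 12.18 p [ 572.2 -197.   119.9] F [-0.5 -0.1  3.8] op 0.681
stage-frame err [ 0.42 -0.13  7.5 ] h 6.925647091086971
```

View pics/s2c.png

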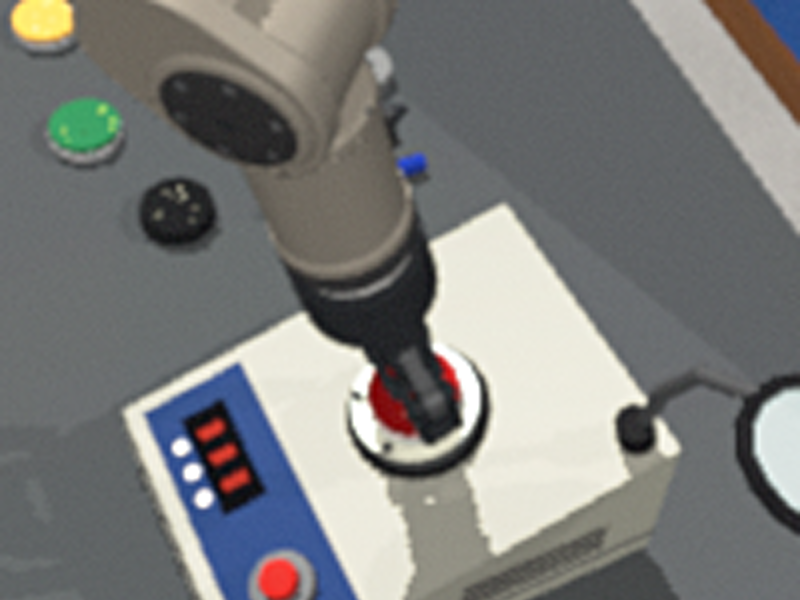

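```bash
cat >> h.py <<'E'
def retreat(d=70,feed=150):
    q,M=quat(YAW,TILT); ctrl.gripper_open(); ctrl.move_l(ctrl.get_position()+M[:,2]*d,feed=feed)
E
python3 - <<'E'
from h import *
retreat(60)
# swing on towards the grid so that the cameras see
q,_=quat(); ctrl.reach([568,320,90],quat(YAW+np.pi/2)[0]); st()
for c in('top','side'): snap(c,c+'3.png')
def red(im,b):
    x,y,w,h=b;c=im[y:y+h,x:x+w].astype(int);m=((c[...,2]>90)&(c[...,2]>2*c[...,1])).astype(np.uint8)
    k=max(cv2.findContours(m,0,1)[0],key=cv2.contourArea);e=cv2.fitEllipse(cv2.convexHull(k));return (e[0][1]+y,e[0][0]+x),e[1]
T=cv2.imread('pics/top3.png');S=cv2.imread('pics/side3.png')
a=red(T,(292,170,40,45));b=red(S,(250,225,48,50));P=tri(ray('top',*a[0]),ray('side',*b[0]));print(a,b,P)
M=quat(YAW,TILT)[1];S0=np.array([573.69,-196.4,111.65]);print('dish top in measured stage frame',M.T@(P[0]-S0))
for c,o,so in(('top',a[0],(194.638,311.634)),('side',b[0],(249.736,273.099))):
    # expected pixel of centred dish top, relative to seen stage centre
    print(c,'exp',np.array(so)+proj(c,S0+M[:,2]*15)-proj(c,S0),'got',o,'px/mm x',proj(c,S0+M[:,0])-proj(c,S0),'y',proj(c,S0+M[:,1])-proj(c,S0))
u=lambda i,b:cv2.resize(i[b[1]:b[1]+b[3],b[0]:b[0]+b[2]],None,fx=6,fy=6,interpolation=2)
cv2.imwrite('pics/c3.png',np.hstack([u(T,(285,160,60,65)),u(S,(245,220,60,65))]))
E
```

```text
t 15.07 p [569.2 317.6  90.5] F [-0.9 -0.8  0.2] op 1.004
((194.76751518249512, 313.1434135437012), (20.919260025024414, 21.2188777923584)) ((247.60600662231445, 272.8568592071533), (20.62459945678711, 22.190256118774414)) (array([ 571.64221394, -198.2144735 ,  124.6554679 ]), np.float64(2.926447543216195))
dish top in measured stage frame [ 1.20567703 -1.57199363 13.14165576]
top exp [195.36131822 312.70824445] got (194.76751518249512, 313.1434135437012) px/mm x [-0.37632094 -0.02230641] y [ 0.03030001 -0.37588938]
side exp [247.00737186 271.9876208 ] got (247.60600662231445, 272.8568592071533) px/mm x [-0.19624374  0.35363455] y [-0.3134555  -0.18362867]
```

View pics/c3.png

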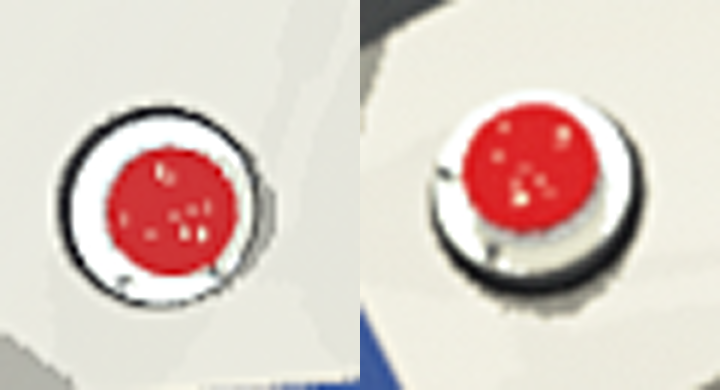

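Run:
```python
from h import *
q,M=quat(YAW,TILT); S=np.array([573.7,-196.7,112.5])
g=lambda x,y,z:S+M@np.array([x,y,z])
e=lambda m:(st(m),print((M.T@(ctrl.get_position()-S)).round(2)))
ctrl.reach([570,60,190],quat()[0]) ; ctrl.reach(g(0.4,1.5,50),q); ctrl.move_l(g(0.4,1.5,8.2),feed=100); e('down')
ctrl.close(grasp_force=20); e('closed')
ctrl.move_l(g(-0.7,1.5,8.0),feed=20); e('slid')
retreat(60,200); ctrl.reach([570,60,190],quat()[0]); st('away')
for c in('top','side'): snap(c,c+'4.png')
def red(im,b):
    x,y,w,h=b;c=im[y:y+h,x:x+w].astype(int);m=((c[...,2]>90)&(c[...,2]>2*c[...,1])).astype(np.uint8)
    k=max(cv2.findContours(m,0,1)[0],key=cv2.contourArea);f=cv2.fitEllipse(cv2.convexHull(k));return np.array((f[0][1]+y,f[0][0]+x))
T=cv2.imread('pics/top4.png');Sd=cv2.imread('pics/side4.png')
J=[];r=[]
for c,o,ex in(('top',red(T,(292,170,40,45)),(195.361,312.708)),('side',red(Sd,(250,225,48,50)),(247.007,271.988))):
    print(c,o,o-ex); r.append(o-ex); J.append(np.c_[proj(c,S+M[:,0])-proj(c,S),proj(c,S+M[:,1])-proj(c,S)])
print('offset xy',np.linalg.lstsq(np.vstack(J),np.hstack(r),rcond=None)[0])
```

```text
down t 17.82 p [ 572.1 -195.1  120.5] F [ 0.3 -0.5 -0.3] op 0.998
[0.7  1.81 8.05]
closed t 18.22 p [ 572.1 -195.7  121.8] F [-3.   0.9  5.5] op 0.68
[0.99 1.15 9.33]
slid t 18.47 p [ 572.1 -195.7  121.7] F [-1.5  0.4  5.4] op 0.677
[0.96 1.17 9.3 ]
away t 20.32 p [569.5  57.9 189.4] F [ 0.9 -0.2  1. ] op 1.001
top [195.06944656 312.71788788] [-0.29155344  0.00988788]
side [247.14381981 272.49201775] [0.13681981 0.50401775]
offset xy [ 0.84170487 -0.51952031]
```

Run:
```python
from h import *
x,y=568.5,320
qa=quat(YAW+np.pi/2)[0]; qb=quat()[0]
if ctrl.inverse_kinematics([x,y,5],qa) is None: print('no')
ctrl.reach([x,y,70],qa); ctrl.move_l([x,y,10],feed=120)
print(ctrl.move_l([x,y,-14],feed=40,contact_N=4)); st('probe')
zc=ctrl.get_position()[2]; z=min(zc+8.8,3); print('z',z)
ctrl.move_l([x,y,z],feed=60); ctrl.close(grasp_force=20); st('sq'); ctrl.gripper_open()
ctrl.move_l([x,y,z+16]); ctrl.reach([x,y,z+16],qb); ctrl.move_l([x,y,z],feed=80); ctrl.close(grasp_force=25); st('grip')
np.save('hg.npy',ctrl.get_position()[2])
snap('side','s5.png');im=cv2.imread('pics/s5.png');cv2.imwrite('pics/s5c.png',cv2.resize(im[100:200,150:300],None,fx=5,fy=5,interpolation=2))
```

```text
True
probe t 22.75 p [568.  319.9 -13. ] F [-1.7  0.   5.4] op 0.998
z -4.209278920296171
sq t 23.43 p [568.3 320.   -4.3] F [-0.4 -0.1  1.2] op 0.686
grip t 25.98 p [569.  320.   -3.6] F [-0.7 -0.8  2. ] op 0.682
```

View pics/s5c.png

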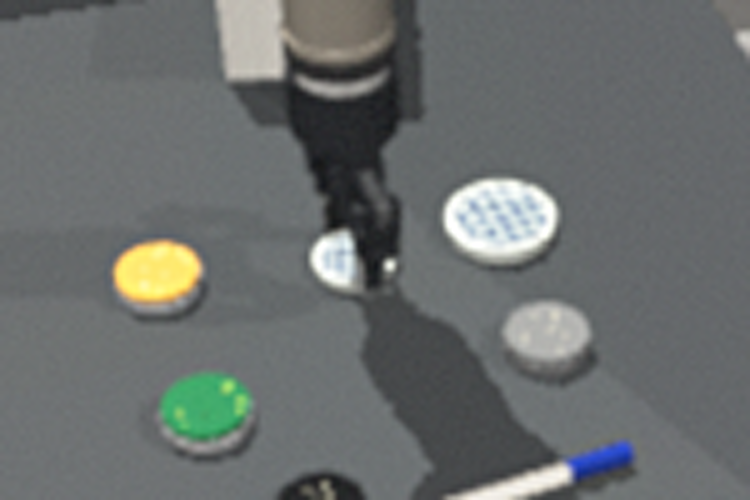

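Run:
```python
from h import *
q,M=quat(YAW,TILT); S=np.array([573.7,-196.7,112.5]); h=float(np.load('hg.npy'))
p=ctrl.get_position(); ctrl.move_l([p[0],p[1],190],feed=250); st('lift')
place(S+M@np.array([1.4,1.1,15.5]),h,5,clear=40)
print('S-frame',(M.T@(ctrl.get_position()-S)).round(2))
retreat(70,150); ctrl.reach([570,60,200],quat()[0]); st('away')
T=snap('top','top6.png');Sd=snap('side','side6.png')
u=lambda i,b:cv2.resize(i[b[1]:b[1]+b[3],b[0]:b[0]+b[2],::-1],None,fx=6,fy=6,interpolation=2)
cv2.imwrite('pics/c6.png',np.hstack([u(T,(285,160,60,65)),u(Sd,(245,220,60,65))]))
def rim(i,b):
    x,y,w,h=b;print
```

```text
lift t 26.95 p [567.7 319.8 188.3] F [-0.3 -0.5 -0.8] op 0.687
above t 29.29 p [ 569.9 -195.8  131.9] F [ 0.5 -0.5  0.8] op 0.685
contact True
touch t 29.77 p [ 572.2 -195.8  124.5] F [-1.1  1.7  4.4] op 0.686
stage-frame err [ 0.33 -0.05 -3.57] h -3.5713406899459366
S-frame [ 1.73  1.05 11.93]
away t 31.79 p [569.5  57.9 199.6] F [ 0.1 -1.1 -0. ] op 1.005
```

View pics/c6.png

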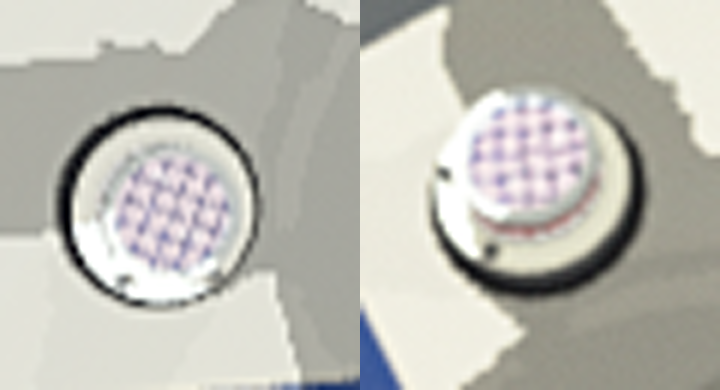

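Run:
```python
from h import *
q,M=quat(YAW,TILT); S=np.array([573.69,-196.4,111.65]);J=[];r=[]
for c,b,so in(('top',(298,178,34,34),(194.638,311.634)),('side',(258,230,36,32),(249.736,273.099))):
    im=cv2.imread(f'pics/{c}6.png'); x,y,w,h=b; p=im[y:y+h,x:x+w].astype(int)
    m=((p[...,0]+p[...,2]-2*p[...,1])>24).astype(np.uint8)
    if c=='side': m[:, :]=m*(p[...,0]>p[...,1]+3)
    m=cv2.morphologyEx(m,cv2.MORPH_CLOSE,np.ones((3,3),np.uint8))
    k=max(cv2.findContours(m,0,1)[0],key=cv2.contourArea); e=cv2.fitEllipse(cv2.convexHull(k)); o=np.array([e[0][1]+y,e[0][0]+x])
    ex=np.array(so)+proj(c,S+M[:,2]*23)-proj(c,S); print(c,o,e[1],o-ex); r.append(o-ex); J.append(np.c_[proj(c,S+M[:,0])-proj(c,S),proj(c,S+M[:,1])-proj(c,S)])
    print(np.linalg.solve(J[-1],r[-1]))
print('grid offset from stage centre',np.linalg.lstsq(np.vstack(J),np.hstack(r),rcond=None)[0])
```

```text
top [195.1176033  313.22990131] (17.040552139282227, 17.26152801513672) [-0.6384658  -0.06458948]
[1.70230068 0.07081141]
side [245.46029472 272.04790592] (16.285106658935547, 18.263721466064453) [-0.06104729  0.66555979]
[ 1.49663955 -0.74223883]
grid offset from stage centre [ 1.59311292 -0.32053261]
```

Run:
```python
from h import *
q,M=quat(YAW,TILT); n=M[:,2]; P=np.array([463.2,-269.2,83.3])
ctrl.close(grasp_force=20)
ctrl.reach(P+n*50,q); ctrl.move_l(P+n*6,feed=100); st('over')
print(ctrl.move_l(P-n*9,feed=20,contact_N=14)); st('pressed'); print((M.T@(ctrl.get_position()-P)).round(2), 'Fn',n@ctrl.get_ft_force())
im=ctrl.snapshot('side')
ctrl.move_l(P+n*60,feed=100); ctrl.reach([480,60,220],quat()[0]); st('away')
a=ctrl.snapshot('top');b=ctrl.snapshot('side')
u=lambda i,b:cv2.resize(i[b[1]:b[1]+b[3],b[0]:b[0]+b[2],::-1],None,fx=3,fy=3,interpolation=2)
cv2.imwrite('pics/c7.png',np.hstack([u(im,(190,190,130,150)),u(b,(190,190,130,150))]))
cv2.imwrite('pics/top7.png',a[:,:,::-1])
```

```text
over t 34.6 p [ 462.1 -269.3   89.2] F [-0.4  0.4 -0.3] op 0.001
True
pressed t 35.08 p [ 464.  -269.5   82.7] F [-2.6  1.7  8. ] op -0.003
[ 0.55 -0.42 -0.78] Fn 8.304484998055802
away t 37.19 p [479.7  58.6 219.6] F [ 0.  -0.6 -0. ] op 0.004
```

View pics/c7.png

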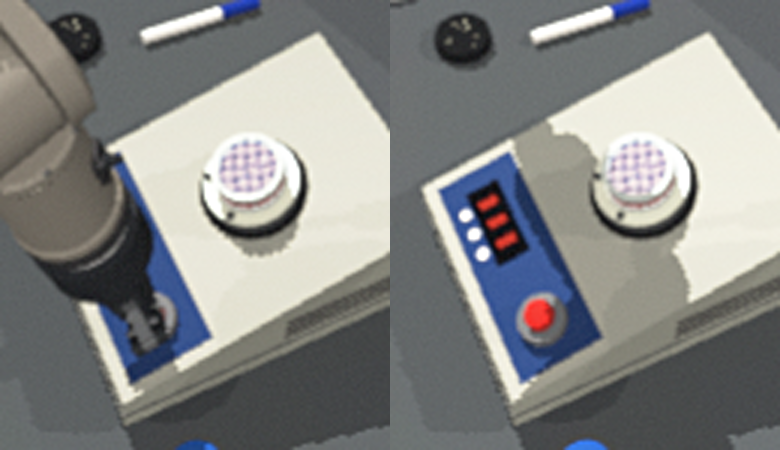

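Run:
```python
from h import *
q,M=quat(YAW,TILT); n=M[:,2]; P=np.array([463.2,-269.2,83.3])
ctrl.reach(P+n*40,q); ctrl.move_l(P+n*4,feed=100)
f0=n@ctrl.get_ft_force()
for d in(1,0,-1,-2,-3,-4,-5,-6,-7,-8,-9):
    ctrl.move_l(P+n*d,feed=25); F=n@ctrl.get_ft_force()-f0
    print(d,(M.T@(ctrl.get_position()-P)).round(2),round(F,1))
    if F>16: break
ctrl.dwell(.2); print('end',(M.T@(ctrl.get_position()-P)).round(2),round(n@ctrl.get_ft_force()-f0,1))
ctrl.move_l(P+n*50,feed=100); st('up')
```

```text
1 [ 0.72 -0.09  1.46] 1.7
0 [ 0.7  -0.11  0.27] 2.5
-1 [ 0.69 -0.08 -0.71] 4.7
-2 [ 0.7  -0.15 -0.92] 14.0
-3 [ 0.71 -0.22 -1.12] 25.2
end [ 0.75 -0.22 -1.11] 24.5
up t 41.26 p [ 449.9 -270.3  130.9] F [-0.1  0.4 -0.9] op 0.001
```

```bash
python3 - <<'E'
from h import *
q,M=quat(YAW,TILT); n=M[:,2]; P=np.array([463.2,-269.2,83.3])
ctrl.move_l(P+n*9,feed=150); ctrl.dwell(.15)
for d in(8,6,4,2.5,1,0,-1.5,-2.5):
    ctrl.move_l(P+n*d,feed=40); F=[]
    for i in range(3): ctrl.dwell(.03); F.append(n@ctrl.get_ft_force())
    f=M.T@ctrl.get_ft_force()
    print(d,(M.T@(ctrl.get_position()-P)).round(2),np.round(F,1),f.round(1),'M',(M.T@ctrl.get_moment()).round(2))
ctrl.move_l(P+n*50,feed=150); st('up')
E
python3 - <<'E'
from h import *
print(onz('top',237.95,336.86,87), onz('top',237.95,336.86,83),onz('side',294.8,239,87),onz('side',294.8,239,83))
E
```

```text
8 [ 0.2  -0.03  8.24] [ 0.5 -0.2  0.3] [1.1 0.4 0.3] M [-0.01  0.26  0.01]
6 [-0.07 -0.02  5.95] [ 0.3 -0.2  0.2] [-0.3 -0.8  0.2] M [-0.07  0.28 -0.01]
4 [ 0.15 -0.28  4.12] [1.6 1.  1.2] [-0.1  0.2  1.2] M [-0.09  0.19 -0.06]
2.5 [ 0.16 -0.23  2.62] [1.8 1.7 2.6] [ 0.1 -0.8  2.6] M [-0.13  0.18  0.02]
1 [ 0.16 -0.25  1.12] [2.4 2.8 3.6] [0.7 0.3 3.6] M [-0.17  0.13 -0.05]
0 [ 0.14 -0.23  0.11] [2.7 3.2 2.8] [ 1.3 -1.2  2.8] M [-0.23  0.14 -0.05]
-1.5 [ 0.19 -0.28 -0.82] [11.1 11.7 10.8] [-0.6  0.8 10.8] M [0.08 0.34 0.01]
-2.5 [ 0.15 -0.33 -1.04] [20.  20.8 20.4] [-1.   3.  20.4] M [0.59 0.69 0.04]
up t 45.13 p [ 450.1 -269.5  130.8] F [-0.2 -0.5  0.4] op -0.001
[ 461.7365917  -268.59147064   87.        ] [ 461.84896586 -269.51679094   83.        ] [ 464.0718709 -271.9154796   87.       ] [ 464.57202643 -270.01461966   83.        ]
```

Run:
```python
from h import *
ctrl.reach([480,60,220],quat()[0]); st('away')
a=snap('top','top8.png');b=snap('side','side8.png')
cv2.imwrite('pics/f.png',np.hstack([cv2.resize(a[100:290,90:410,::-1],None,fx=1.25,fy=1.25),cv2.resize(b[120:384,150:400,::-1],None,fx=1.25,fy=1.25)[:237,:390]]))
```

```text
away t 46.43 p [479.6  58.7 219.4] F [-0.1 -0.8  0. ] op -0.001Traceback (most recent call last):
  File "<stdin>", line 4, in <module>
    return _nx.concatenate(arrs, 1, dtype=dtype, casting=casting)
           ~~~~~~~~~~~~~~~^^^^^^^^^^^^^^^^^^^^^^^^^^^^^^^^^^^^^^^
ValueError: all the input array dimensions except for the concatenation axis must match exactly, but along dimension 0, the array at index 0 has size 238 and the array at index 1 has size 237
```

View pics/side8.png

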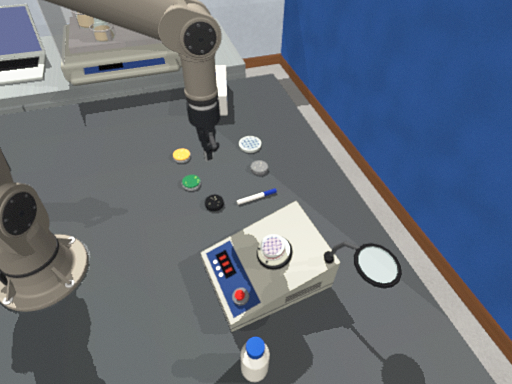

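The grid still lies on the dish on the platen (about 272, 247). The red key is up (240, 296), the other objects are where they were, and the robot is clear, so I'm handing in.

```bash
python3 -c "
from h import *
ctrl.sign_off(); print(ctrl.get_time_s())"
```

```text
the job is handed in; nothing more can be done
the job is handed in; nothing more can be done
```

The job is handed in: the red dish is on the platen, the 60 mm grid is on top of it, and the red key was pressed fully down and let go. The robot's clock read about 46.5 s of the 54 s allowed just before I handed it in.

- **Dish:** The first placing was about 2 mm off centre, so I regripped the dish and slid it across. Afterwards the images put it about 0.8 mm uphill and 0.5 mm sideways of the platen centre, clear of both stop pins.
- **Grid:** It touched down within 0.1 mm of the height expected for a dish lying flat. It measured about 1.6 mm uphill and 0.3 mm sideways of the platen centre. That leaves its edges roughly 0.8 mm off the dish, close to the measuring error, so I did not adjust it.
- **Key:** I pressed it three times, not once, because I doubted the first press had reached the bottom. The last press showed spring force rising over about 5 mm to 3–4 N, then a hard stop. It sprang back up.
- **One disagreement:** The robot felt the key top about 4 mm higher than the cameras and the given 17 mm put it. I trusted the measured travel and force, since the key reading gives no direct confirmation.
- **Everything else:** In the last picture the amber and green dishes, the marker, the bottle and the look-alikes were where they started, judged by eye. The robot was touching nothing.

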